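# Clip the price card to its stand

### The job

The tall jar is in the way in front of the price stand: first lift it away and stand it upright on the square cork mat. Then take the sprung steel clip by its two levers, squeeze it open, and let it close over the middle of the stand's top edge so that it pinches the loose card and the wooden panel behind it together, with the card still standing on its ledge. Do not shift the three wrapped cakes that lie about these things or knock the card over.

Things in the scene. Friction and masses are not known exactly. Their poses are not given: they have to be found in the camera images.
- stand: Fixed wooden price stand, 103 mm high. Origin at table level, mid-length; y runs along the stand, x out of its front (roughly away from the robot), z up. Foot 170 mm along y, 14 mm high, from x = -45 to +11 mm, with a lip 6 mm high on its front (x = 6 to 11 mm). From x = 0 on the foot a panel 150 mm wide, 4 mm thick leans back (to -x) by 0.12 rad.
- edge (a point): Middle of the stand's top edge, between panel and card: 103 mm above the table, axes as the stand's. Panel (behind, -x) and card (in front, +x) are 4 mm thick each, so the pair to be pinched is 8 mm thick, centred on this point, and leans back by 0.12 rad.
- ledge (a point): Point on the stand's foot, 14 mm above the table, where the middle of the card's lower back edge rests.
- card: Loose stiff white price card, 120 mm wide, 90 mm high, 4 mm thick, 55 g, leaning on the front of the panel with its top level with the panel's top. Origin at the middle of its lower back edge; y along its width, and z vertical while it leans on the panel as at the start (the card itself leans 0.12 rad from this z towards -x).
- clip: Sprung steel clip, 90 g, standing jaws-down, 92 mm high, 36 mm wide. Origin: middle of its underside, at the jaw tips when closed; z up, x along the hinge, y the way jaws and levers open. The hinge is 43 mm above the origin; below it two jaws with black rubber pads that grip with their lowest 14 mm, the throat between them clear for 36 mm above the tips.
- jaw_a (a joint): Opening of the +y half of the clip: 0 closed, 0.30 rad fully open, about 0.10 when closed on the card and panel.
- jaw_b (a joint): The same for the -y half of the clip, jaw and lever.
- grip (a point): Point on the clip midway between its levers, 80 mm above its origin, where to squeeze. The levers, plates 36 mm wide and 46 mm long, flare upwards: closed, 61 mm over their outsides at the top, 50 mm at this height; fully squeezed they are parallel, 32 mm over their outsides. About 9 N on each opens it fully; the jaws then gape about 22 mm and are 46 mm over their outsides.
- jar: Closed amber glass jar with a steel lid, 60 mm across, 160 mm high, 250 to 450 g; origin at the centre of its underside. Starts standing close in front of the card, in the way of the clip and of the fingers.
- mat: Square cork mat 130 x 130 mm, 4 mm thick, fixed flat on the table, to the left or the right of the stand; origin at the centre of its underside.
- cake1: round leaf-wrapped cake, 90 mm across, 46 mm high, origin at the centre of its underside; beyond the left-hand place (+y)
- cake2: the same sort of cake, beyond the right-hand place (-y)
- cake3: the same sort of cake, in front of the stand on the far side of the table
Mind the look-alikes: they are no part of the job. What is shaped like the clip but blue, green or yellow is not meant.

How it is judged:
By the outcome, as a careful person would: the job done as asked, in the order asked, and still so for the second after the job is handed in, with the robot touching nothing.
It also fails if it takes over 58 s, if anything falls off the work surface, if the arm or the gripper's body presses on something with over 40 N, if the wrist force passes 120 N, or if a joint passes its speed limit or range.

### The arm

A 6-joint arm with a two-finger parallel gripper is mounted at the origin on the work surface. World frame = base frame: x ahead of the robot, y to its left, z up, the work surface at z = 0. Lengths are in mm, angles in rad, forces in N, time in s.
With the tool pointing down it reaches from about 275 to 750 mm from the base axis. Payload 10.2 kg.
Tool frame: the origin (TCP) lies midway between the tips of the shut fingers; the grasp point (between the pads) lies 19 mm behind it; z points along the fingers, y is the line along which they close (so a half turn about z gives the same grasp; the last joint's range is limited). The gripper opens to 85 mm and grips with 20 to 120 N. Pads are 22 mm wide; open, the fingers measure 114 mm over their backs; the gripper's body (76 mm by 85 mm) begins 54 mm behind the grasp point. The pads swing forward as they close: fully open they stand 13 mm farther back than shut.
Start: joints at [-1.541, 0.313, 1.498, -0, 1.331, -0.223], TCP at [131.297, -508.323, 231.294] pointing down, gripper open.
Joint ranges: [-2.94, 2.94], [-0.97, 2.17], [0.19, 2.56], [-1.23, 4.37], [0.02, 3.11], [-2.88, 2.88]. Speed limits (rad/s): [2.39, 2.39, 3.01, 3.14, 3.14, 3.14].

### API

Orientations are given as a unit quaternion [w, x, y, z].
In Python, from rig import ctrl gives the robot as it stands.
- The arm moves only by the tool arm_command, never from a script. Its argument "increments" is a list of rows, each an object with "dr": the turn, a rotation vector about the tool's x, y, z in units of pi/4 rad (1.0 is pi/4 rad), a list of three; "offset": the shift along the tool's x, y, z in units of 120 mm (1.0 is 120 mm), a list of three; "hand": the opening, from -1 (shut) to 1 (fully open). A call has 1 to 8 rows; each row shifts and turns the commanded pose from where the row before left it, along the tool's axes as they then stand; what a row does not reach is not made up. A row lasts 1/10 s, in which the tool goes at most 50 mm and 8.59 degrees, less where a joint would pass 70% of its speed; a pose out of reach is approached as far as the arm can. A call with a number of a shift or a turn outside -1 to 1 is refused whole. A call with a gripper value outside its range is refused whole. The fingers move at their own pace and stop on an object; "grip_force" is the grip in N (left out, the last holds). Time passes only in rows, so rows that do not move let the fingers close. It gives the time, the measured TCP pose, the force, the opening and the grip force at its end, in the units of the state.
- ctrl.sense(): the state, without advancing time (a new reading comes with each control period).
- ctrl.capture(name): name is "side" or "top"; returns the picture (480x640x3 uint8, red, green, blue); there is no depth.
- ctrl.camera_info(name): a dict with "K" (3x3 intrinsics, pixels), "R" (3x3) and "t" (3): a world point X has camera coordinates R X + t. Camera axes: x right, y down, z forward; pixel columns grow to the right and rows downward; lengths in mm; the calibration is good to about 2 mm. A picture is of the moment at which its call begins. camera_info takes no time and is no camera call.
- ctrl.finish_job(): hands the job in; it is judged then, once.
The state is a dict: "time_s": time; "joints": joint angles; "dq": joint speeds; "tau": joint torques, N m; "eef_pos": TCP position; "ee_rot": TCP orientation; "force": force on the tool from outside, world axes, zero at the start; "wrist_torque": the same for the moment, N m; "grip_width": opening from 0.0 (shut) to 1.0 (fully open); "grip_force": force on a finger pad.
Only numpy, scipy, OpenCV 4.12 (cv2) and the standard library are available. Lean on these libraries where they do the work, as an engineer would, in place of code of your own. Each camera call takes 0.05 s, during which the arm holds its last target. There are 200 camera calls.

## Working session

There is one attempt and no reset: what is moved stays moved. The work goes in short steps, Python scripts to look and compute and a tool call to move; the robot and the scene stay as the last step left them, time stands still between calls to the robot, and variables do not carry over. Pictures are saved under pics/ and viewed, at most 10 in all, crops included, and the job is handed in when it is done.

Besides the shell and the picture viewer there is one more tool, called after "Call:" as a command line: name --argument value ..., lists and objects as JSON in quotes. arm_command: Moves the arm, as the interface text tells. Shifts and turns lie within -1 to 1; 1 stands for 120 mm of shift or pi/4 rad of turn. Its arguments: {"type":"object","properties":{"increments":{"type":"array"},"grip_force":{"type":"number"}},"required":["increments"]}

```bash
mkdir -p pics; ls; python3 - <<'E'
from rig import ctrl
import cv2,numpy as np
np.set_printoptions(precision=3,suppress=True)
s=ctrl.sense();print({k:np.round(v,3) for k,v in s.items()})
for n in("side","top"):
    i=ctrl.camera_info(n);R=np.array(i["R"]);print(n,i["K"],R,"C",-R.T@np.array(i["t"]))
    cv2.imwrite(f"pics/{n}0.png",ctrl.capture(n)[:,:,::-1])
E
```

```text
pics
{'time_s': np.float64(0.0), 'joints': array([-1.541,  0.313,  1.498,  0.   ,  1.331, -0.223]), 'dq': array([0.   , 0.001, 0.001, 0.001, 0.   , 0.001]), 'tau': array([  0.001, -41.227, -25.974,  -0.   ,   0.004,  -0.   ]), 'eef_pos': array([ 131.299, -508.035,  230.729]), 'ee_rot': array([-0.001,  0.992,  0.126,  0.   ]), 'force': array([-1.419, -0.447, -1.046]), 'wrist_torque': array([-0.042,  0.014, -0.006]), 'grip_force': np.float64(0.0), 'grip_width': np.float64(1.003)}
side [[438.691   0.    317.779]
 [  0.    438.691 244.497]
 [  0.      0.      1.   ]] [[-0.928 -0.373  0.024]
 [-0.245  0.557 -0.794]
 [ 0.282 -0.742 -0.608]] C [292.357 755.741 710.897]
top [[529.6     0.    313.278]
 [  0.    529.6   234.192]
 [  0.      0.      1.   ]] [[ 0.017 -1.     0.018]
 [-0.986 -0.02  -0.166]
 [ 0.167 -0.015 -0.986]] C [ 389.272    5.363 1065.499]
```

View pics/side0.png

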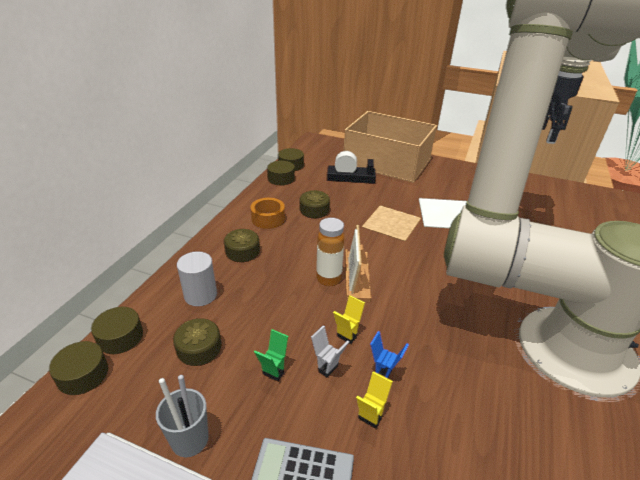

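View pics/top0.png

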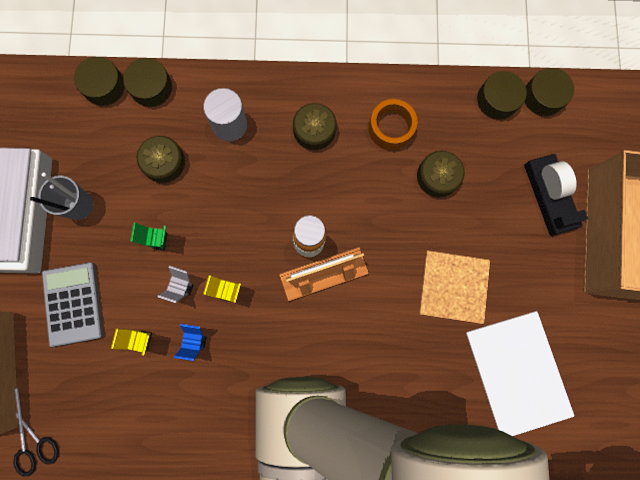

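Side view: jar about (330,250), stand about (358,270), mat (391,222). Top view: jar lid (310,230), stand (324,275), mat (456,287), at the robot's right.
Clip candidates in the top view: green (150,236), grey (176,286), yellow (222,288), yellow (131,341), blue (190,342). Only the grey one, at side (327,352), is bare steel and fits. I'll confirm it in a crop.

```bash
python3 - <<'E'
import cv2,numpy as np
a=cv2.imread("pics/side0.png")[310:395,250:420];b=cv2.imread("pics/top0.png")
c=b[255:325,140:215];d=b[205:310,265:385]
f=lambda x,w,h:cv2.resize(x,(w,h),interpolation=cv2.INTER_CUBIC)
im=np.zeros((600,800,3),np.uint8)
im[:220,:440]=f(a,440,220);im[:,440:][:336,:360]=f(c,360,336);im[225:600,:428]=f(d,428,375)
e=cv2.imread("pics/side0.png")[215:305,310:380];im[340:600,440:642]=f(e,202,260)
cv2.imwrite("pics/crop1.png",im)
E
```

```text
(no output)
```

View pics/crop1.png

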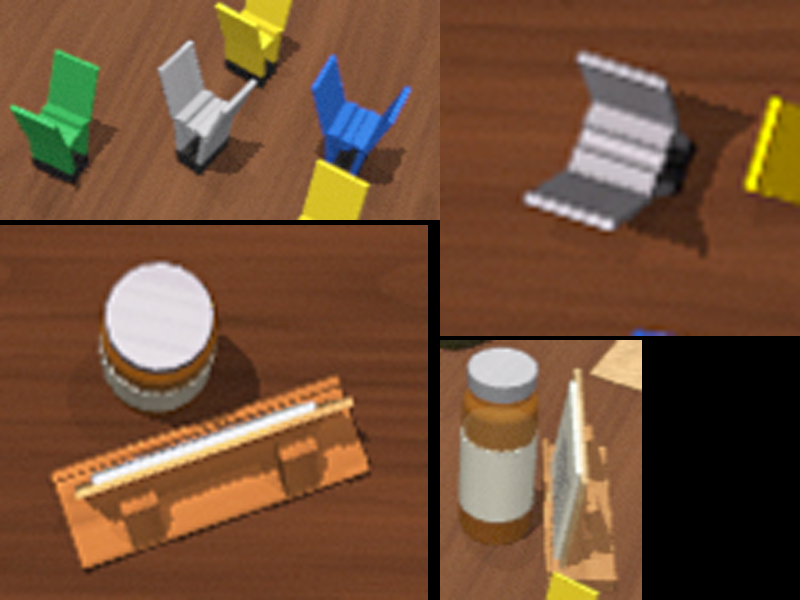

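The crop confirms it. The grey steel clip stands jaws-down and its levers open roughly along world x. The jar stands in front of the card, and the panel's top edge is the tan strip, at top view about (287,280)–(364,255). Next I'll measure all of these.

```bash
cat > h.py <<'E'
import cv2,numpy as np
from rig import ctrl
np.set_printoptions(precision=3,suppress=True)
CI={n:ctrl.camera_info(n) for n in("side","top")}
def P(n):
    i=CI[n];return np.array(i["K"])@np.c_[np.array(i["R"]),np.array(i["t"])]
def tri(ps,pt):
    X=cv2.triangulatePoints(P("side"),P("top"),np.float64(ps).reshape(2,1),np.float64(pt).reshape(2,1))[:,0];return X[:3]/X[3]
def ray(n,p,z):
    i=CI[n];R=np.array(i["R"]);C=-R.T@np.array(i["t"]);d=R.T@np.linalg.solve(np.array(i["K"]),[p[0],p[1],1]);return C+d*(z-C[2])/d[2]
def proj(n,X):
    q=P(n)@np.r_[X,1];return q[:2]/q[2]
def big(m):
    n,l,s,c=cv2.connectedComponentsWithStats(m.astype(np.uint8));k=1+np.argmax(s[1:,4]);return l==k
def hsv(f,box):
    x0,y0,x1,y1=box;im=cv2.imread(f);o=np.zeros(im.shape[:2],bool);o[y0:y1,x0:x1]=1
    return [c.astype(int) for c in cv2.split(cv2.cvtColor(im,cv2.COLOR_BGR2HSV))],o
E
python3 - <<'E'
from h import *
def pts(m): return np.argwhere(m)[:,::-1].astype(np.float32)
# clip levers
S=np.array([[311.8,337],[323.4,326.6],[337,351.3],[349.3,342.5]])
T=np.array([[169.2,267.1],[187.5,272.7],[158.3,296.7],[175.8,302.1]])
print("clip side/top corners; which match?")
for a,b in((0,0),(1,1),(2,2),(3,3)): print(tri(S[a],T[b]))
# grey mask of clip in top
# jar lid
for n,b in(("top",(285,205,335,250)),("side",(310,215,350,240))):
    (h,s,v),o=hsv(f"pics/{n}0.png",b);m=big(o&(s<60)&(v>110));p=pts(m);c=cv2.findContours(m.astype(np.uint8),0,1)[0][0]
    print(n,"lid",cv2.fitEllipse(c),p.min(0),p.max(0))
# mat
for n,b in(("top",(405,235,505,335)),("side",(355,200,425,245))):
    (h,s,v),o=hsv(f"pics/{n}0.png",b);m=big(o&(h>8)&(h<25)&(v>150))
    r=cv2.minAreaRect(pts(m));print(n,"mat",pts(m).mean(0),m.sum(),ray(n,pts(m).mean(0),4),[ray(n,q,4)[:2] for q in cv2.boxPoints(r)] if n=="top" else"")
# stand tan strip & card
(h,s,v),o=hsv("pics/top0.png",(270,235,380,305))
for nm,m in(("card",o&(s<60)&(v>170)),):
    m=big(m&~(np.indices(m.shape)[0]<248)) ;print(nm,m.sum(),cv2.minAreaRect(pts(m)),cv2.boxPoints(cv2.minAreaRect(pts(m))))
m=big(o&(h>5)&(h<25)&(v>120)&(s>80)); print("foot?",m.sum(),cv2.boxPoints(cv2.minAreaRect(pts(m))))
im=cv2.imread("pics/top0.png")
for x in(300,325,350):
    print(x,[tuple(im[y,x,::-1]) for y in range(248,284)][::1] if x==325 else"")
im=cv2.imread("pics/side0.png")
for y in(235,255): print(y,[tuple(map(int,im[y,x,::-1])) for x in range(346,366)])
E
```

```text
clip side/top corners; which match?
[488.178 256.073  85.26 ]
[478.544 222.262  83.036]
[433.365 271.591  88.864]
[422.861 240.165  83.656]
top lid ((309.1209411621094, 230.06808471679688), (29.624202728271484, 29.732046127319336), 87.4065933227539) [294. 215.] [324. 245.]
side lid ((330.9449157714844, 226.62254333496094), (18.630966186523438, 24.21158218383789), 89.11311340332031) [319. 218.] [343. 236.]
top mat [454.854 286.788] 4165 [ 467.152 -296.781    4.   ] [array([ 412.246, -220.296]), array([ 541.107, -241.883]), array([ 523.446, -375.857]), array([ 395.055, -351.578])]
side mat [391.729 222.302] 1221 [ 465.738 -288.74     4.   ] 
card 179 ((321.95001220703125, 265.3500061035156), (3.1622772216796875, 65.45914459228516), 71.56504821777344) [[290.4 274.2]
 [352.5 253.5]
 [353.5 256.5]
 [291.4 277.2]]
foot? 1993 [[278.1 273.3]
 [360.9 245.7]
 [370.8 275.4]
 [288.  303. ]]
300 
325 [(np.uint8(63), np.uint8(35), np.uint8(24)), (np.uint8(66), np.uint8(41), np.uint8(27)), (np.uint8(66), np.uint8(37), np.uint8(18)), (np.uint8(65), np.uint8(36), np.uint8(21)), (np.uint8(65), np.uint
[... 1386 characters left out ...]
p.uint8(219), np.uint8(133), np.uint8(64))]
350 
235 [(136, 88, 60), (135, 89, 62), (127, 82, 55), (135, 90, 59), (137, 91, 60), (135, 90, 62), (130, 85, 58), (137, 106, 83), (159, 154, 139), (205, 207, 196), (246, 249, 239), (247, 237, 214), (230, 203, 162), (179, 143, 98), (136, 91, 57), (134, 88, 56), (139, 90, 59), (135, 87, 56), (136, 86, 59), (134, 86, 58)]
255 [(198, 142, 88), (194, 142, 91), (202, 154, 108), (179, 159, 138), (147, 144, 133), (139, 137, 129), (124, 124, 118), (125, 121, 115), (150, 146, 132), (161, 159, 144), (191, 192, 181), (241, 245, 239), (251, 244, 228), (247, 226, 188), (208, 175, 125), (152, 113, 73), (135, 93, 55), (138, 96, 58), (139, 97, 61), (157, 109, 72)]
```

```bash
python3 - <<'E'
from h import *
# card/panel boundary: yellow-ish edge pixel transition measured by saturation crossing
def line(n):
    im=cv2.imread(f"pics/{n}0.png").astype(float);out=[]
    if n=="top":
        for x in range(296,348):
            yc=265.9-(x-325)*0.333; ys=np.arange(int(yc)-5,int(yc)+6); c=im[ys,x]; 
            br=c.max(1)>200; r=c[:,0]/c[:,2]
            k=[i for i in range(len(ys)-1) if br[i] and br[i+1] and r[i]>.8>=r[i+1]]
            if k: i=k[0]; out.append((x,ys[i]+(r[i]-.8)/(r[i]-r[i+1])))
    else:
        for y in range(232,262):
            xs=np.arange(350,366);c=im[y,xs];br=c.max(1)>200;r=c[:,0]/c[:,2]
            k=[i for i in range(len(xs)-1) if br[i] and r[i]>.88>=r[i+1] and c[i+1].max()>150]
            if k: i=k[-1]; out.append((xs[i]+(r[i]-.88)/(r[i]-r[i+1]),y))
    return np.float32(out)
pl=[];L={}
for n in("side","top"):
    q=line(n);vx,vy,x,y=cv2.fitLine(q,cv2.DIST_HUBER,0,.01,.01).ravel();L[n]=(vx,vy,x,y)
    print(n,len(q),q[0],q[-1],L[n])
    l=np.cross([x,y,1],[x+vx,y+vy,1]);pl.append(P(n).T@l)
A=np.array(pl);d=np.cross(A[0,:3],A[1,:3]);d/=np.linalg.norm(d)
X0=np.linalg.lstsq(A[:,:3],-A[:,3],rcond=None)[0]
print("dir",d,"z at y=0..",[X0+d*(t-X0[1])/d[1] for t in(-40,0,40)])
vx,vy,x,y=L["top"]
a,b=[ray("top",(px,y+(px-x)*vy/vx),103) for px in(300,345)]
print("edge dir top-only z103",(a-b)/np.linalg.norm(a-b))
for nm,e in(("card",((290.9,275.7),(353,255))),("panel",((287.4,280.1),(363.7,254.6)))):
    e=[ray("top",q,103) for q in e];print(nm,e,(e[0]+e[1])/2,np.linalg.norm(e[0]-e[1]))
f=np.array([ray("top",q,14) for q in [[278.1,273.3],[360.9,245.7],[370.8,275.4],[288,303]]]);print("foot",f[:,:2],f.mean(0),np.linalg.norm(f-np.roll(f,1,0),axis=1))
print("lid tri",tri((330.9,226.6),(309.1,230.07)),ray("top",(309.1,230.07),160),"mat tri",tri((391.7,222.3),(454.85,286.8)))
T=np.array([[169.2,267.1],[187.5,272.7],[158.3,296.7],[175.8,302.1]])
c=np.array([ray("top",q,91) for q in T]);print("clip",c,c.mean(0),np.linalg.norm(c[0]-c[2]),np.linalg.norm(c[0]-c[1]))
print("ck side proj",[proj("side",q) for q in c])
E
```

```text
side 29 [356.722 232.   ] [358.453 260.   ] (np.float32(0.063483864), np.float32(0.99798286), np.float32(357.52362), np.float32(246.0))
top 52 [296.    275.715] [347.    258.281] (np.float32(0.9463044), np.float32(-0.32327703), np.float32(325.9), np.float32(265.51825))
dir [-0.342  0.94   0.002] z at y=0.. [array([497.243, -40.   ,  98.994]), array([482.701,   0.   ,  99.073]), array([468.16 ,  40.   ,  99.152])]
edge dir top-only z103 [-0.342  0.94   0.   ]
card [array([474.566,  30.325, 103.   ]), array([514.656, -82.551, 103.   ])] [494.611 -26.113 103.   ] 119.78348355007186
panel [array([466.456,  36.481, 103.   ]), array([ 515.774, -102.204,  103.   ])] [491.115 -32.861 103.   ] 147.19308518803365
foot [[ 486.752   58.157]
 [ 545.388 -106.494]
 [ 485.998 -126.36 ]
 [ 428.56    37.049]] [486.675 -34.412  14.   ] [ 61.902 174.78   62.624 173.209]
lid tri [550.793  -0.959 150.204] [549.373  -0.828 160.   ] mat tri [ 467.563 -298.702   -2.762]
clip [[487.302 254.533  91.   ]
 [477.623 220.459  91.   ]
 [432.903 270.928  91.   ]
 [423.714 238.631  91.   ]] [455.385 246.138  91.   ] 56.81536513162009 35.421647217633044
ck side proj [array([312.847, 334.521]), array([324.49 , 323.243]), array([337.734, 350.393]), array([348.507, 338.896])]
```

Checks against the sizes given:

| Quantity | Measured | Given |
|---|---|---|
| Card width | 119.8 mm | 120 mm |
| Panel width | 147 mm | 150 mm |
| Edge height | 99 mm | 103 mm |
| Lever-top height | 85 mm | about 91 mm |

The two-view heights come out 4–6 mm low for everything, the mat included, so this is a calibration bias. I'll use the top-view xy values at the known heights. The stand's yaw is 20°.

I'll do the jar first.

```bash
cat >> h.py <<'E'
from scipy.spatial.transform import Rotation as Ro
def toolR(deg_y,lean=0,leandir=0):
    # tool y at heading deg_y, z down, then leaned so that -z(up) tips by lean towards heading leandir
    a=np.radians(deg_y);y=np.array([np.cos(a),np.sin(a),0]);z=np.array([0,0,-1.]);R=np.c_[np.cross(y,z),y,z]
    l=np.radians(leandir);ax=np.cross([0,0,1],[np.cos(l),np.sin(l),0]);return Ro.from_rotvec(ax*lean)*Ro.from_matrix(R)
def cur():
    s=ctrl.sense();q=s["ee_rot"];return np.array(s["eef_pos"]),Ro.from_quat([q[1],q[2],q[3],q[0]]),s
def go(p,R=None):
    p0,R0,_=cur();R=R or R0
    print("offset units",R0.inv().apply(np.array(p)-p0)/120,"dr units",(R0.inv()*R).as_rotvec()/(np.pi/4))
E
python3 - <<'E'
from h import *
go([550,-1,250],toolR(-75.5));go([550,-1,95],toolR(-75.5)); print(ray("top",(441,172),46),ray("top",(315,125),46))
E
```

```text
offset units [ 4.435 -3.219 -0.155] dr units [-0.001 -0.    -0.   ]
offset units [ 4.435 -3.217  1.136] dr units [-0.001 -0.    -0.   ]
[ 692.802 -263.323   46.   ] [785.573  -9.6    46.   ]
```

Call:
arm_command --increments '[{"dr": [0, 0, 0], "offset": [0.277, -0.201, -0.01], "hand": 1}, {"dr": [0, 0, 0], "offset": [0.277, -0.201, -0.01], "hand": 1}, {"dr": [0, 0, 0], "offset": [0.277, -0.201, -0.01], "hand": 1}, {"dr": [0, 0, 0], "offset": [0.277, -0.201, -0.01], "hand": 1}, {"dr": [0, 0, 0], "offset": [0.277, -0.201, -0.01], "hand": 1}, {"dr": [0, 0, 0], "offset": [0.277, -0.201, -0.01], "hand": 1}, {"dr": [0, 0, 0], "offset": [0.277, -0.201, -0.01], "hand": 1}, {"dr": [0, 0, 0], "offset": [0.277, -0.201, -0.01], "hand": 1}]'

```text
time_s: 0.9
eef_pos: [341.2, -253.5, 240.8]
ee_rot: [-0.0, 0.992, 0.126, -0.0]
force: [1.0, -0.7, -0.3]
grip_width: 1.0
grip_force: 0.0
```

Call:
arm_command --increments '[{"dr": [0, 0, 0], "offset": [0.277, -0.201, -0.01], "hand": 1}, {"dr": [0, 0, 0], "offset": [0.277, -0.201, -0.01], "hand": 1}, {"dr": [0, 0, 0], "offset": [0.277, -0.201, -0.01], "hand": 1}, {"dr": [0, 0, 0], "offset": [0.277, -0.201, -0.01], "hand": 1}, {"dr": [0, 0, 0], "offset": [0.277, -0.201, -0.01], "hand": 1}, {"dr": [0, 0, 0], "offset": [0.277, -0.201, -0.01], "hand": 1}, {"dr": [0, 0, 0], "offset": [0.277, -0.201, -0.01], "hand": 1}, {"dr": [0, 0, 0], "offset": [0, 0, 0], "hand": 1}]'

```text
time_s: 1.7
eef_pos: [525.1, -30.1, 248.7]
ee_rot: [-0.0, 0.992, 0.128, -0.0]
force: [1.1, -0.3, -0.1]
grip_width: 1.001
grip_force: 0.0
```

```bash
python3 - <<'E'
from h import *
print(cur()[0],cur()[1].as_quat());go([550,-1,200],toolR(-75.5))
cv2.imwrite("pics/side1.png",ctrl.capture("side")[:,:,::-1]);cv2.imwrite("pics/top1.png",ctrl.capture("top")[:,:,::-1])
a=cv2.imread("pics/side1.png")[120:320,240:440];b=cv2.imread("pics/top1.png")[130:330,220:420]
cv2.imwrite("pics/c1.png",cv2.resize(np.hstack([a,b]),None,fx=2,fy=2,interpolation=2))
print(proj("side",cur()[0]),proj("top",cur()[0]))
E
```

```text
[525.113 -30.109 248.691] [ 0.992  0.128 -0.    -0.   ]
offset units [ 0.262 -0.181  0.406] dr units [-0.001 -0.     0.005]
[349.995 183.648] [329.872 236.938]
```

View pics/c1.png

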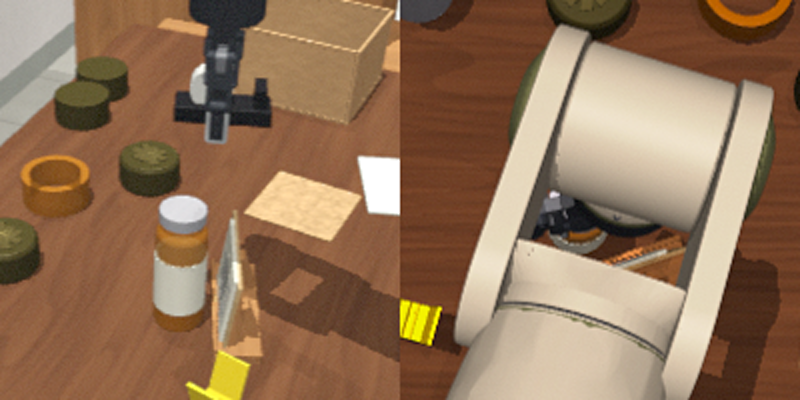

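The side view shows the gripper above and behind the jar, fingertip about (348,191), with the card and jar untouched. I'll centre over the jar and go down.

Call:
arm_command --increments '[{"dr": [0, 0, 0], "offset": [0.13, -0.09, 0], "hand": 1}, {"dr": [0, 0, 0], "offset": [0.13, -0.09, 0], "hand": 1}, {"dr": [0, 0, 0], "offset": [0, 0, 0], "hand": 1}, {"dr": [0, 0, 0], "offset": [0, 0, 0.2], "hand": 1}, {"dr": [0, 0, 0], "offset": [0, 0, 0.2], "hand": 1}]'

```text
time_s: 2.3
eef_pos: [547.8, -6.0, 201.0]
ee_rot: [0.0, 0.992, 0.125, 0.0]
force: [-0.3, -0.7, -0.9]
grip_width: 1.001
grip_force: 0.0
```

```bash
python3 - <<'E'
from h import *
p,R,s=cur();print(p);go([550,-1,95],toolR(-75.5))
c=np.array([525.1,-30.1,248.7+8]);print("near fingertip pred at old pose",proj("side",c+np.array([-12,47,0])))
E
```

```text
[547.801  -5.959 201.038]
offset units [ 0.027 -0.036  0.884] dr units [ 0.001 -0.001 -0.002]
near fingertip pred at old pose [347.274 192.428]
```

Call:
arm_command --increments '[{"dr": [0, 0, 0], "offset": [0.027, -0.036, 0.15], "hand": 1}, {"dr": [0, 0, 0], "offset": [0, 0, 0.15], "hand": 1}, {"dr": [0, 0, 0], "offset": [0, 0, 0.15], "hand": 1}, {"dr": [0, 0, 0], "offset": [0, 0, 0.15], "hand": 1}, {"dr": [0, 0, 0], "offset": [0, 0, 0.15], "hand": 1}, {"dr": [0, 0, 0], "offset": [0, 0, 0.12], "hand": 1}, {"dr": [0, 0, 0], "offset": [0, 0, 0], "hand": 1}, {"dr": [0, 0, 0], "offset": [0, 0, 0], "hand": 1}]'

```text
time_s: 3.1
eef_pos: [550.2, -0.6, 97.5]
ee_rot: [0.0, 0.992, 0.126, 0.0]
force: [-0.6, 0.0, -0.6]
grip_width: 1.0
grip_force: 0.0
```

Call:
arm_command --increments '[{"dr": [0, 0, 0], "offset": [0, 0, 0], "hand": 0.2}, {"dr": [0, 0, 0], "offset": [0, 0, 0], "hand": 0.2}, {"dr": [0, 0, 0], "offset": [0, 0, 0], "hand": 0.0}, {"dr": [0, 0, 0], "offset": [0, 0, 0], "hand": 0.0}, {"dr": [0, 0, 0], "offset": [0, 0, 0], "hand": 0.0}, {"dr": [0, 0, 0], "offset": [0, 0, 0], "hand": 0.0}]' --grip_force 40

```text
time_s: 3.7
eef_pos: [551.2, -0.1, 98.3]
ee_rot: [0.001, 0.992, 0.126, 0.001]
force: [-0.4, -2.7, 6.3]
grip_width: 0.683
grip_force: 42.8
```

Call:
arm_command --increments '[{"dr": [0, 0, 0], "offset": [0, 0, -0.08], "hand": 0.0}, {"dr": [0, 0, 0], "offset": [0, 0, -0.15], "hand": 0.0}, {"dr": [0, 0, 0], "offset": [0, 0, -0.2], "hand": 0.0}, {"dr": [0, 0, 0], "offset": [0, 0, -0.2], "hand": 0.0}, {"dr": [0, 0, 0], "offset": [0, 0, -0.2], "hand": 0.0}, {"dr": [0, 0, 0], "offset": [0, 0, -0.2], "hand": 0.0}, {"dr": [0, 0, 0], "offset": [0, 0, -0.1], "hand": 0.0}, {"dr": [0, 0, 0], "offset": [0, 0, 0], "hand": 0.0}]'

```text
time_s: 4.5
eef_pos: [550.7, 0.4, 233.8]
ee_rot: [0.0, 0.992, 0.126, 0.001]
force: [-0.1, -0.2, -5.5]
grip_width: 0.685
grip_force: 43.2
```

```bash
python3 - <<'E'
from h import *
p,R,s=cur();print(p,s["force"],s["grip_width"],s["grip_force"]);go([468.5,-297.5,p[2]],toolR(-75.5))
E
```

```text
[550.727   0.391 233.787] [-0.084 -0.192 -5.463] 0.6845871402225203 43.182051591575146
offset units [-1.285  2.232 -0.   ] dr units [ 0.001 -0.003 -0.   ]
```

Call:
arm_command --increments '[{"dr": [0, 0, 0], "offset": [-0.065, 0.112, 0], "hand": 0.0}, {"dr": [0, 0, 0], "offset": [-0.128, 0.223, 0], "hand": 0.0}, {"dr": [0, 0, 0], "offset": [-0.128, 0.223, 0], "hand": 0.0}, {"dr": [0, 0, 0], "offset": [-0.128, 0.223, 0], "hand": 0.0}, {"dr": [0, 0, 0], "offset": [-0.128, 0.223, 0], "hand": 0.0}, {"dr": [0, 0, 0], "offset": [-0.128, 0.223, 0], "hand": 0.0}, {"dr": [0, 0, 0], "offset": [-0.128, 0.223, 0], "hand": 0.0}, {"dr": [0, 0, 0], "offset": [-0.128, 0.223, 0], "hand": 0.0}]'

```text
time_s: 5.3
eef_pos: [487.5, -224.4, 231.0]
ee_rot: [-0.001, 0.992, 0.126, -0.001]
force: [0.7, 0.1, -4.2]
grip_width: 0.687
grip_force: 43.2
```

Call:
arm_command --increments '[{"dr": [0, 0, 0], "offset": [-0.128, 0.223, 0], "hand": 0.0}, {"dr": [0, 0, 0], "offset": [-0.128, 0.223, 0], "hand": 0.0}, {"dr": [0, 0, 0], "offset": [-0.065, 0.112, 0], "hand": 0.0}, {"dr": [0, 0, 0], "offset": [0, 0, 0.2], "hand": 0.0}, {"dr": [0, 0, 0], "offset": [0, 0, 0.2], "hand": 0.0}, {"dr": [0, 0, 0], "offset": [0, 0, 0.2], "hand": 0.0}, {"dr": [0, 0, 0], "offset": [0, 0, 0.2], "hand": 0.0}, {"dr": [0, 0, 0], "offset": [0, 0, 0], "hand": 0.0}]'

```text
time_s: 6.1
eef_pos: [466.7, -295.8, 132.8]
ee_rot: [-0.003, 0.992, 0.126, -0.002]
force: [-0.8, 0.8, -3.7]
grip_width: 0.686
grip_force: 43.7
```

```bash
python3 - <<'E'
from h import *
p,R,s=cur();print(p,s["force"]);go([468.5,-297.5,104],toolR(-75.5))
E
```

```text
[ 466.681 -295.819  132.776] [-0.79   0.752 -3.693]
offset units [0.012 0.019 0.24 ] dr units [-0.009  0.005 -0.   ]
```

Call:
arm_command --increments '[{"dr": [0, 0, 0], "offset": [0, 0.015, 0.08], "hand": 0.0}, {"dr": [0, 0, 0], "offset": [0, 0, 0.06], "hand": 0.0}, {"dr": [0, 0, 0], "offset": [0, 0, 0.04], "hand": 0.0}, {"dr": [0, 0, 0], "offset": [0, 0, 0.03], "hand": 0.0}, {"dr": [0, 0, 0], "offset": [0, 0, 0], "hand": 0.0}, {"dr": [0, 0, 0], "offset": [0, 0, 0], "hand": 0.0}]'

```text
time_s: 6.7
eef_pos: [469.0, -299.1, 111.6]
ee_rot: [0.0, 0.992, 0.126, 0.0]
force: [0.6, 0.2, -4.0]
grip_width: 0.69
grip_force: 43.8
```

Call:
arm_command --increments '[{"dr": [0, 0, 0], "offset": [0, 0, 0.03], "hand": 0.0}, {"dr": [0, 0, 0], "offset": [0, 0, 0.015], "hand": 0.0}, {"dr": [0, 0, 0], "offset": [0, 0, 0.015], "hand": 0.0}, {"dr": [0, 0, 0], "offset": [0, 0, 0.008], "hand": 0.0}, {"dr": [0, 0, 0], "offset": [0, 0, 0], "hand": 0.0}]'

```text
time_s: 7.2
eef_pos: [468.8, -299.0, 103.0]
ee_rot: [-0.0, 0.992, 0.126, -0.0]
force: [-0.7, 0.6, -3.2]
grip_width: 0.687
grip_force: 43.8
```

Call:
arm_command --increments '[{"dr": [0, 0, 0], "offset": [0, 0, 0.01], "hand": 0.0}, {"dr": [0, 0, 0], "offset": [0, 0, 0.005], "hand": 0.0}, {"dr": [0, 0, 0], "offset": [0, 0, 0], "hand": 0.0}]'

```text
time_s: 7.5
eef_pos: [469.1, -299.2, 102.3]
ee_rot: [0.0, 0.992, 0.126, 0.0]
force: [-1.6, 1.4, 5.4]
grip_width: 0.688
grip_force: 44.6
```

Call:
arm_command --increments '[{"dr": [0, 0, 0], "offset": [0, 0, 0], "hand": 0.45}, {"dr": [0, 0, 0], "offset": [0, 0, 0], "hand": 0.6}, {"dr": [0, 0, 0], "offset": [0, 0, 0], "hand": 1}, {"dr": [0, 0, 0], "offset": [0, 0, 0], "hand": 1}, {"dr": [0, 0, 0], "offset": [0, 0, -0.15], "hand": 1}, {"dr": [0, 0, 0], "offset": [0, 0, -0.3], "hand": 1}, {"dr": [0, 0, 0], "offset": [0, 0, -0.35], "hand": 1}, {"dr": [0, 0, 0], "offset": [0, 0, -0.3], "hand": 1}]'

```text
time_s: 8.3
eef_pos: [468.9, -299.0, 235.4]
ee_rot: [0.0, 0.992, 0.126, 0.0]
force: [0.5, -0.6, 1.1]
grip_width: 0.998
grip_force: 0.0
```

```bash
python3 - <<'E'
from h import *
p,R,s=cur();print(p,s["force"])
im=ctrl.capture("side")[:,:,::-1];cv2.imwrite("pics/side2.png",im);im2=ctrl.capture("top")[:,:,::-1];cv2.imwrite("pics/top2.png",im2)
cv2.imwrite("pics/c2.png",cv2.resize(np.hstack([im[110:310,300:500],im2[170:370,340:540]]),None,fx=2,fy=2,interpolation=2))
go([457,246,230],toolR(-16.8))
E
```

```text
[ 468.885 -299.04   235.408] [ 0.451 -0.577  1.061]
offset units [ 1.032 -4.435  0.04 ] dr units [ 0.012 -0.    -1.305]
```

View pics/c2.png

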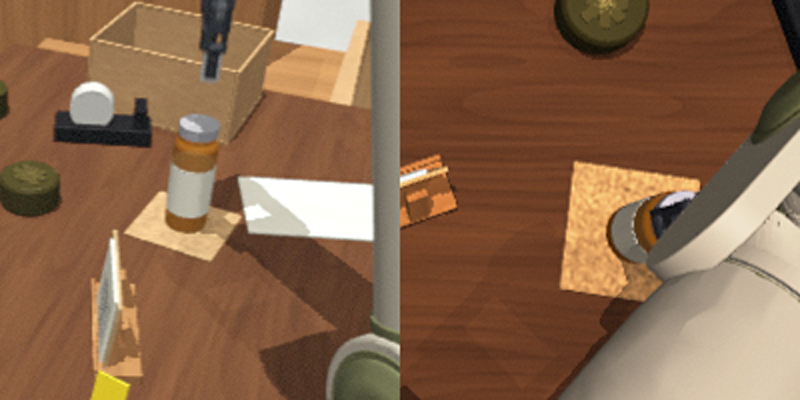

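The jar stands upright on the mat, base about (393,221) in the side view, and the card still leans on the panel. On to the clip.

Call:
arm_command --increments '[{"dr": [0, 0, 0], "offset": [0.08, -0.34, 0], "hand": 1}, {"dr": [0, 0, 0], "offset": [0.08, -0.34, 0], "hand": 1}, {"dr": [0, 0, 0], "offset": [0.08, -0.34, 0], "hand": 1}, {"dr": [0, 0, 0], "offset": [0.08, -0.34, 0], "hand": 1}, {"dr": [0, 0, 0], "offset": [0.08, -0.34, 0], "hand": 1}, {"dr": [0, 0, 0], "offset": [0.08, -0.34, 0], "hand": 1}, {"dr": [0, 0, 0], "offset": [0.08, -0.34, 0], "hand": 1}, {"dr": [0, 0, 0], "offset": [0.08, -0.34, 0], "hand": 1}]'

```text
time_s: 9.2
eef_pos: [461.1, 37.9, 232.7]
ee_rot: [-0.0, 0.992, 0.126, -0.0]
force: [0.8, 0.3, 0.4]
grip_width: 0.999
grip_force: 0.0
```

Call:
arm_command --increments '[{"dr": [0, 0, 0], "offset": [0.08, -0.34, 0], "hand": 1}, {"dr": [0, 0, 0], "offset": [0.08, -0.34, 0], "hand": 1}, {"dr": [0, 0, 0], "offset": [0.08, -0.34, 0], "hand": 1}, {"dr": [0, 0, 0], "offset": [0.08, -0.34, 0], "hand": 1}, {"dr": [0, 0, 0], "offset": [0.08, -0.34, 0], "hand": 1}, {"dr": [0, 0, 0], "offset": [0, 0, 0], "hand": 1}]'

```text
time_s: 9.8
eef_pos: [456.0, 249.4, 232.3]
ee_rot: [-0.0, 0.992, 0.128, -0.001]
force: [-0.2, -0.2, -0.4]
grip_width: 0.998
grip_force: 0.0
```

Call:
arm_command --increments '[{"dr": [0, 0, -0.163], "offset": [0, 0, 0], "hand": 1}, {"dr": [0, 0, -0.163], "offset": [0, 0, 0], "hand": 1}, {"dr": [0, 0, -0.163], "offset": [0, 0, 0], "hand": 1}, {"dr": [0, 0, -0.163], "offset": [0, 0, 0], "hand": 1}, {"dr": [0, 0, -0.163], "offset": [0, 0, 0], "hand": 1}, {"dr": [0, 0, -0.163], "offset": [0, 0, 0], "hand": 1}, {"dr": [0, 0, -0.163], "offset": [0, 0, 0], "hand": 1}, {"dr": [0, 0, -0.163], "offset": [0, 0, 0], "hand": 1}]'

```text
time_s: 10.6
eef_pos: [457.0, 244.9, 232.6]
ee_rot: [-0.0, 0.802, 0.598, -0.001]
force: [0.0, 0.3, 0.2]
grip_width: 1.004
grip_force: 0.0
```

```bash
python3 - <<'E'
from h import *
p,R,s=cur();print(p,s["joints"])
(h,sa,v),o=hsv("pics/top0.png",(150,255,200,310));m=big(o&(sa<45)&(v>60))
c=cv2.findContours(m.astype(np.uint8),0,1)[0][0];r=cv2.minAreaRect(c)
q=np.array([ray("top",x,91) for x in cv2.boxPoints(r)]);print("lever box z91",q,q.mean(0),np.linalg.norm(q-np.roll(q,1,0),axis=1))
go([457,246,230],toolR(-16.8))
E
```

```text
[457.006 244.948 232.65 ] [ 0.266  0.298  1.514 -0.     1.33   0.555]
lever box z91 [[432.784 272.667  91.   ]
 [492.067 254.168  91.   ]
 [475.331 207.043  91.   ]
 [416.348 225.992  91.   ]] [454.133 239.967  91.   ] [49.484 62.102 50.009 61.952]
offset units [ 0.008 -0.003  0.022] dr units [-0.001  0.001  0.005]
```

Call:
arm_command --increments '[{"dr": [0, 0, 0.003], "offset": [0.005, -0.005, 0.25], "hand": 1}, {"dr": [0, 0, 0], "offset": [0, 0, 0.25], "hand": 1}, {"dr": [0, 0, 0], "offset": [0, 0, 0.25], "hand": 1}, {"dr": [0, 0, 0], "offset": [0, 0, 0.2], "hand": 1}, {"dr": [0, 0, 0], "offset": [0, 0, 0.15], "hand": 1}, {"dr": [0, 0, 0], "offset": [0, 0, 0], "hand": 1}, {"dr": [0, 0, 0], "offset": [0, 0, 0], "hand": 1}]'

```text
time_s: 11.3
eef_pos: [456.8, 246.1, 101.6]
ee_rot: [-0.0, 0.804, 0.595, -0.0]
force: [-0.2, 0.3, 0.6]
grip_width: 0.998
grip_force: 0.0
```

```bash
python3 - <<'E'
from h import *
p,R,s=cur();print(p)
im=ctrl.capture("side")[:,:,::-1];cv2.imwrite("pics/side3.png",im)
cv2.imwrite("pics/c3.png",cv2.resize(im[240:410,230:430],None,fx=3.5,fy=3.5,interpolation=2))
go([457,246,58],toolR(-17))
E
```

```text
[456.82  246.075 101.601]
offset units [-0.003 -0.001  0.368] dr units [ 0.001 -0.001  0.   ]
```

View pics/c3.png

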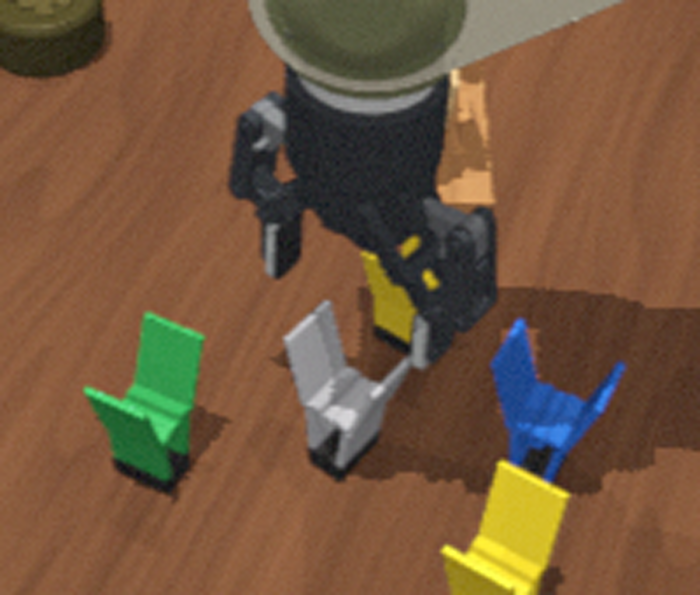

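The fingers straddle the grey clip: fingertips at crop (278,270) and (425,360), midpoint over the clip's lever tops. The green and blue clips are clear. I'll go down and squeeze.

Call:
arm_command --increments '[{"dr": [0, 0, 0], "offset": [0, 0, 0.1], "hand": 1}, {"dr": [0, 0, 0], "offset": [0, 0, 0.1], "hand": 1}, {"dr": [0, 0, 0], "offset": [0, 0, 0.1], "hand": 1}, {"dr": [0, 0, 0], "offset": [0, 0, 0.07], "hand": 1}, {"dr": [0, 0, 0], "offset": [0, 0, 0], "hand": 1}, {"dr": [0, 0, 0], "offset": [0, 0, 0], "hand": 1}]'

```text
time_s: 11.95
eef_pos: [456.7, 246.5, 56.9]
ee_rot: [-0.0, 0.804, 0.595, -0.0]
force: [0.5, 0.3, -0.2]
grip_width: 1.002
grip_force: 0.0
```

Call:
arm_command --increments '[{"dr": [0, 0, 0], "offset": [0, 0, 0], "hand": 0.4}, {"dr": [0, 0, 0], "offset": [0, 0, 0], "hand": 0.2}, {"dr": [0, 0, 0], "offset": [0, 0, 0], "hand": 0.1}, {"dr": [0, 0, 0], "offset": [0, 0, 0], "hand": 0}, {"dr": [0, 0, 0], "offset": [0, 0, 0], "hand": -0.1}, {"dr": [0, 0, 0], "offset": [0, 0, 0], "hand": -0.2}, {"dr": [0, 0, 0], "offset": [0, 0, 0], "hand": -0.3}, {"dr": [0, 0, 0], "offset": [0, 0, 0], "hand": -0.4}]' --grip_force 30

```text
time_s: 12.75
eef_pos: [455.6, 247.7, 59.9]
ee_rot: [-0.001, 0.804, 0.595, -0.0]
force: [-15.8, 2.4, 34.6]
grip_width: 0.403
grip_force: 28.0
```

Call:
arm_command --increments '[{"dr": [0, 0, 0], "offset": [0, 0, 0], "hand": -0.5}, {"dr": [0, 0, 0], "offset": [0, 0, 0], "hand": -0.5}, {"dr": [0, 0, 0], "offset": [0, 0, 0], "hand": -0.5}, {"dr": [0, 0, 0], "offset": [0, 0, 0], "hand": -0.5}]'

```text
time_s: 13.15
eef_pos: [455.6, 247.7, 60.0]
ee_rot: [-0.001, 0.804, 0.595, -0.0]
force: [-15.7, 2.5, 34.0]
grip_width: 0.405
grip_force: 28.0
```

Call:
arm_command --increments '[{"dr": [0, 0, 0], "offset": [0, 0, -0.02], "hand": -0.5}, {"dr": [0, 0, 0], "offset": [0, 0, -0.04], "hand": -0.5}, {"dr": [0, 0, 0], "offset": [0, 0, -0.15], "hand": -0.5}, {"dr": [0, 0, 0], "offset": [0, 0, -0.2], "hand": -0.5}, {"dr": [0, 0, 0], "offset": [0, 0, -0.25], "hand": -0.5}, {"dr": [0, 0, 0], "offset": [0, 0, -0.25], "hand": -0.5}, {"dr": [0, 0, 0], "offset": [0, 0, -0.25], "hand": -0.5}, {"dr": [0, 0, 0], "offset": [0, 0, -0.2], "hand": -0.5}]'

```text
time_s: 13.95
eef_pos: [456.9, 246.4, 222.1]
ee_rot: [0.0, 0.804, 0.595, 0.001]
force: [-0.2, -0.1, -1.1]
grip_width: 0.364
grip_force: 31.2
```

```bash
python3 - <<'E'
from h import *
p,R,s=cur();print(p,s["grip_width"],s["force"],s["joints"])
im=ctrl.capture("side")[:,:,::-1];cv2.imwrite("pics/side4.png",im)
q=proj("side",p);print(q);x,y=map(int,q);print(x-70,y-50)
cv2.imwrite("pics/c4.png",cv2.resize(im[y-50:y+70,x-70:x+70],None,fx=5,fy=5,interpolation=2))
E
```

```text
[456.851 246.393 222.055] 0.36395611233396025 [-0.227 -0.135 -1.077] [ 0.269  0.306  1.531 -0.     1.302  0.565]
[333.232 283.329]
263 233
```

View pics/c4.png

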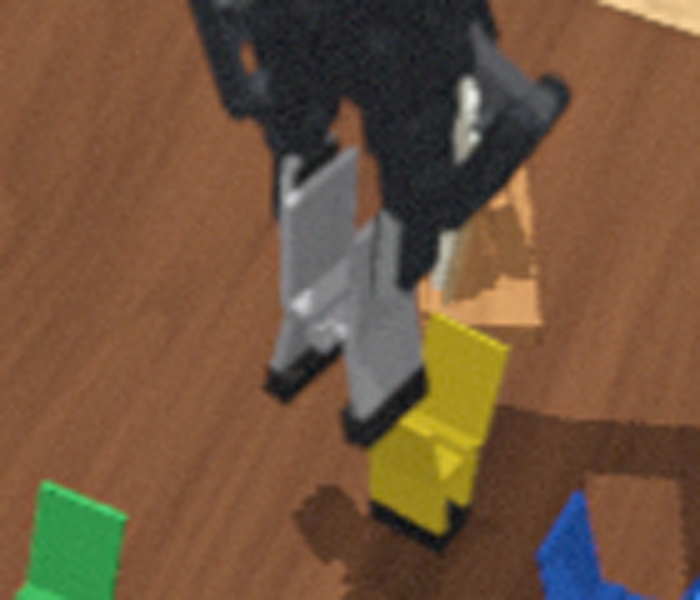

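The clip is held and squeezed fully open, both black jaw tips free: left about (316,310), right about (337,318) in the full side image. I'll check how far the tips hang below the TCP, then plan the move.

```bash
python3 - <<'E'
from h import *
p,R,s=cur()
for h in(50,60,70): print(h,proj("side",p-[0,0,h]))
y=R.as_matrix()[:,1];x=R.as_matrix()[:,0]
for h in(56,64):
  print(h,[proj("side",p-[0,0,h]+a*23*y-b*18*x) for a,b in((1,-1),(1,1),(-1,-1),(-1,1))])
E=np.array([493.7,-32.5,103.]);Rt=toolR(20,.12,200);up=-Rt.as_matrix()[:,2];print("up",up)
go(p,Rt)
for d in(120,80,36): print(d,E+up*d)
go(E+up*150,Rt)
E
```

```text
50 [331.216 303.373]
60 [330.967 307.505]
70 [330.723 311.57 ]
56 [array([314.072, 305.305]), array([326.944, 294.198]), array([335.441, 318.238]), array([348.05 , 306.415])]
64 [array([313.984, 308.588]), array([326.778, 297.455]), array([335.209, 321.535]), array([347.744, 309.689])]
up [-0.112 -0.041  0.993]
offset units [0. 0. 0.] dr units [-0.138  0.047 -0.821]
120 [480.201 -37.413 222.137]
80 [484.701 -35.776 182.425]
36 [489.65  -33.974 138.741]
offset units [-2.229  0.845 -0.222] dr units [-0.138  0.047 -0.821]
```

Call:
arm_command --increments '[{"dr": [-0.023, 0.008, -0.137], "offset": [0, 0, -0.1], "hand": -0.5}, {"dr": [-0.023, 0.008, -0.137], "offset": [0, 0, -0.1], "hand": -0.5}, {"dr": [-0.023, 0.008, -0.137], "offset": [0, 0, -0.05], "hand": -0.5}, {"dr": [-0.023, 0.008, -0.137], "offset": [0, 0, 0], "hand": -0.5}, {"dr": [-0.023, 0.008, -0.137], "offset": [0, 0, 0], "hand": -0.5}, {"dr": [-0.023, 0.008, -0.137], "offset": [0, 0, 0], "hand": -0.5}, {"dr": [0, 0, 0], "offset": [0, 0, 0], "hand": -0.5}]'

```text
time_s: 14.7
eef_pos: [456.0, 246.2, 249.9]
ee_rot: [0.032, 0.572, 0.818, 0.046]
force: [-0.2, -0.5, -0.3]
grip_width: 0.361
grip_force: 31.3
```

```bash
cat >> h.py <<'E'
Ed=np.array([493.7,-32.5,103.]);Rt=toolR(20,.12,200);up=-Rt.as_matrix()[:,2]
E
python3 - <<'E'
from h import *
p,R,s=cur();print(p,s["grip_width"],s["force"]);go(Ed+up*130,Rt)
E
```

```text
[455.964 246.213 249.934] 0.36054283242803464 [-0.219 -0.545 -0.324]
offset units [-2.289 -0.645  0.074] dr units [-0.009 -0.002  0.002]
```

Call:
arm_command --increments '[{"dr": [0, 0, 0], "offset": [-0.127, -0.036, 0.004], "hand": -0.5}, {"dr": [0, 0, 0], "offset": [-0.254, -0.072, 0.008], "hand": -0.5}, {"dr": [0, 0, 0], "offset": [-0.254, -0.072, 0.008], "hand": -0.5}, {"dr": [0, 0, 0], "offset": [-0.254, -0.072, 0.008], "hand": -0.5}, {"dr": [0, 0, 0], "offset": [-0.254, -0.072, 0.008], "hand": -0.5}, {"dr": [0, 0, 0], "offset": [-0.254, -0.072, 0.008], "hand": -0.5}, {"dr": [0, 0, 0], "offset": [-0.254, -0.072, 0.008], "hand": -0.5}, {"dr": [0, 0, 0], "offset": [-0.254, -0.072, 0.008], "hand": -0.5}]'

```text
time_s: 15.5
eef_pos: [474.8, 8.5, 235.2]
ee_rot: [0.032, 0.574, 0.817, 0.046]
force: [1.4, 0.3, -0.0]
grip_width: 0.36
grip_force: 31.3
```

Call:
arm_command --increments '[{"dr": [0, 0, 0], "offset": [-0.254, -0.072, 0.008], "hand": -0.5}, {"dr": [0, 0, 0], "offset": [-0.127, -0.036, 0.004], "hand": -0.5}, {"dr": [0, 0, 0], "offset": [0, 0, 0], "hand": -0.5}, {"dr": [0, 0, 0], "offset": [0, 0, 0], "hand": -0.5}]'

```text
time_s: 15.9
eef_pos: [478.6, -37.2, 232.3]
ee_rot: [0.031, 0.573, 0.817, 0.047]
force: [1.1, 0.1, -0.7]
grip_width: 0.362
grip_force: 31.3
```

```bash
python3 - <<'E'
from h import *
p,R,s=cur();print(p,s["grip_width"],s["force"]);go(Ed+up*75,Rt)
E
```

```text
[478.569 -37.221 232.296] 0.3622721573530991 [ 1.05   0.148 -0.688]
offset units [-0.007  0.006  0.46 ] dr units [-0.01  -0.002 -0.002]
```

Call:
arm_command --increments '[{"dr": [-0.01, 0, 0], "offset": [-0.007, 0.006, 0.1], "hand": -0.5}, {"dr": [0, 0, 0], "offset": [0, 0, 0.13], "hand": -0.5}, {"dr": [0, 0, 0], "offset": [0, 0, 0.13], "hand": -0.5}, {"dr": [0, 0, 0], "offset": [0, 0, 0.1], "hand": -0.5}, {"dr": [0, 0, 0], "offset": [0, 0, 0], "hand": -0.5}, {"dr": [0, 0, 0], "offset": [0, 0, 0], "hand": -0.5}]'

```text
time_s: 16.5
eef_pos: [485.9, -35.3, 178.1]
ee_rot: [0.034, 0.572, 0.818, 0.05]
force: [0.2, -0.3, 0.2]
grip_width: 0.358
grip_force: 31.3
```

```bash
python3 - <<'E'
from h import *
p,R,s=cur();print(p,s["grip_width"],s["force"]);go(Ed+up*75,Rt)
im=ctrl.capture("side")[:,:,::-1];cv2.imwrite("pics/side5.png",im);im2=ctrl.capture("top")[:,:,::-1];cv2.imwrite("pics/top5.png",im2)
a=cv2.resize(im[195:295,320:400],(480,600),interpolation=2);b=cv2.resize(im2[220:310,280:360],(320,360),interpolation=2)
o=np.zeros((600,800,3),np.uint8);o[:,:480]=a;o[:360,480:]=b;cv2.imwrite("pics/c5.png",o)
y=R.as_matrix()[:,1];
for d in(58,62): 
  t=p-up*d;print(d,proj("side",t),[proj("side",t+a*23*y) for a in(1,-1)])
E
```

```text
[485.899 -35.283 178.131] 0.35798384570187364 [ 0.199 -0.319  0.221]
offset units [-0.    -0.006  0.005] dr units [ 0.001 -0.002  0.002]
58 [359.019 235.773] [array([349.091, 234.408]), array([368.917, 237.134])]
62 [358.668 237.164] [array([348.764, 235.804]), array([368.543, 238.52 ])]
```

View pics/c5.png

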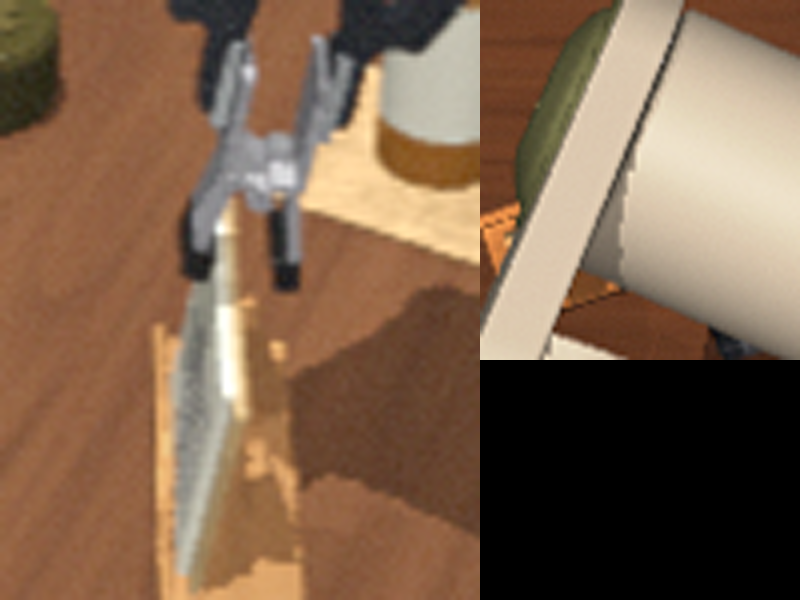

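```bash
python3 - <<'E'
from h import *
p,R,s=cur();yd=np.array([-.342,.94,0])
t=p-up*60+18*yd;print("pred tip mid near",proj("side",t),"obs (360.2,241.2)")
e=Ed+18*yd;q=proj("side",e);print("pred edge",q,"obs line x at that row",357.52+(q[1]-246)*.0636)
print("px/mm along tool y",proj("side",e+R.as_matrix()[:,1])-q, "yd",proj("side",e+yd)-q,"up",proj("side",e+up)-q)
E
```

```text
pred tip mid near [359.153 240.995] obs (360.2,241.2)
pred edge [358.129 246.641] obs line x at that row 357.56079584462816
px/mm along tool y [-0.433 -0.059] yd [0.018 0.269] up [ 0.088 -0.343]
```

In the side crop the jaws straddle the card and panel: inner faces about x=212 and x=275, edge line about x=230–236. They sit about 3 mm too far back, so I'll shift forward and go down in steps, watching the force.

Call:
arm_command --increments '[{"dr": [0, 0, 0], "offset": [0, 0.022, 0], "hand": -0.5}, {"dr": [0, 0, 0], "offset": [0, 0, 0.05], "hand": -0.5}, {"dr": [0, 0, 0], "offset": [0, 0, 0.05], "hand": -0.5}, {"dr": [0, 0, 0], "offset": [0, 0, 0.04], "hand": -0.5}, {"dr": [0, 0, 0], "offset": [0, 0, 0], "hand": -0.5}]'

```text
time_s: 17.1
eef_pos: [489.7, -33.9, 160.4]
ee_rot: [0.033, 0.572, 0.818, 0.05]
force: [-0.0, -0.5, -0.2]
grip_width: 0.361
grip_force: 31.3
```

Call:
arm_command --increments '[{"dr": [0, 0, 0], "offset": [0, 0, 0.03], "hand": -0.5}, {"dr": [0, 0, 0], "offset": [0, 0, 0.03], "hand": -0.5}, {"dr": [0, 0, 0], "offset": [0, 0, 0.03], "hand": -0.5}, {"dr": [0, 0, 0], "offset": [0, 0, 0], "hand": -0.5}]'

```text
time_s: 17.5
eef_pos: [491.1, -33.5, 150.1]
ee_rot: [0.034, 0.572, 0.818, 0.05]
force: [1.1, -1.2, -1.2]
grip_width: 0.363
grip_force: 31.3
```

```bash
python3 - <<'E'
from h import *
p,R,s=cur();print(p,s["grip_width"],s["force"]);go(Ed+up*38,Rt)
im=ctrl.capture("side")[:,:,::-1];cv2.imwrite("pics/side6.png",im)
cv2.imwrite("pics/c6.png",cv2.resize(im[195:295,320:400],(480,600),interpolation=2))
E
```

```text
[491.088 -33.48  150.084] 0.36298882258843945 [ 1.094 -1.233 -1.211]
offset units [ 0.    -0.024  0.076] dr units [-0.    -0.003  0.001]
```

View pics/c6.png

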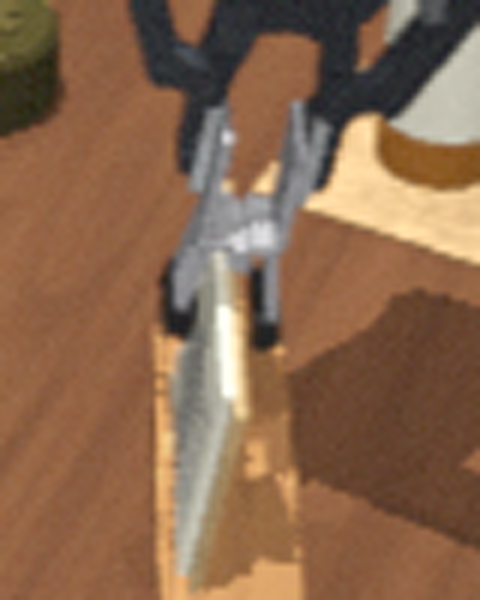

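The jaws are now down on both sides of the card and panel (inner faces about x=195 and x=255, edge about x=225), so they are centred. I'll go down the last 9 mm and close.

Call:
arm_command --increments '[{"dr": [0, 0, 0], "offset": [0, 0, 0.03], "hand": -0.5}, {"dr": [0, 0, 0], "offset": [0, 0, 0.03], "hand": -0.5}, {"dr": [0, 0, 0], "offset": [0, 0, 0.02], "hand": -0.5}, {"dr": [0, 0, 0], "offset": [0, 0, 0], "hand": -0.5}, {"dr": [0, 0, 0], "offset": [0, 0, 0], "hand": -0.5}]'

```text
time_s: 18.05
eef_pos: [492.4, -33.2, 141.1]
ee_rot: [0.034, 0.572, 0.818, 0.05]
force: [-0.2, -0.0, -1.2]
grip_width: 0.359
grip_force: 31.3
```

Call:
arm_command --increments '[{"dr": [0, 0, 0], "offset": [0, 0, 0], "hand": -0.25}, {"dr": [0, 0, 0], "offset": [0, 0, 0], "hand": -0.18}, {"dr": [0, 0, 0], "offset": [0, 0, 0], "hand": -0.1}, {"dr": [0, 0, 0], "offset": [0, 0, 0], "hand": 0}, {"dr": [0, 0, 0], "offset": [0, 0, 0], "hand": 0.1}, {"dr": [0, 0, 0], "offset": [0, 0, 0], "hand": 0.2}, {"dr": [0, 0, 0], "offset": [0, 0, 0], "hand": 0.4}]'

```text
time_s: 18.75
eef_pos: [492.5, -33.2, 141.2]
ee_rot: [0.034, 0.572, 0.818, 0.05]
force: [-0.7, 0.0, -0.1]
grip_width: 0.704
grip_force: 0.0
```

Call:
arm_command --increments '[{"dr": [0, 0, 0], "offset": [0, 0, 0], "hand": 1}, {"dr": [0, 0, 0], "offset": [0, 0, 0], "hand": 1}, {"dr": [0, 0, 0], "offset": [0, 0, 0], "hand": 1}, {"dr": [0, 0, 0], "offset": [0, 0, 0], "hand": 1}]'

```text
time_s: 19.15
eef_pos: [492.4, -33.2, 141.2]
ee_rot: [0.034, 0.572, 0.818, 0.05]
force: [-0.0, -0.4, 0.5]
grip_width: 0.999
grip_force: 0.0
```

Call:
arm_command --increments '[{"dr": [0, 0, 0], "offset": [0, 0, -0.05], "hand": 1}, {"dr": [0, 0, 0], "offset": [0, 0, -0.15], "hand": 1}, {"dr": [0, 0, 0], "offset": [0, 0, -0.3], "hand": 1}, {"dr": [0, 0, 0], "offset": [0, 0, -0.35], "hand": 1}, {"dr": [0, 0, 0], "offset": [0, 0, -0.3], "hand": 1}, {"dr": [0, 0, 0], "offset": [0.3, 0, 0], "hand": 1}, {"dr": [0, 0, 0], "offset": [0.3, 0, 0], "hand": 1}, {"dr": [0, 0, 0], "offset": [0.3, 0, 0], "hand": 1}]'

```text
time_s: 19.95
eef_pos: [439.1, 63.3, 278.9]
ee_rot: [0.034, 0.572, 0.818, 0.05]
force: [0.6, -0.9, -0.3]
grip_width: 0.999
grip_force: 0.0
```

```bash
python3 - <<'E'
from h import *
p,R,s=cur();print(p,s["force"])
im=ctrl.capture("side")[:,:,::-1];cv2.imwrite("pics/side7.png",im);im2=ctrl.capture("top")[:,:,::-1];cv2.imwrite("pics/top7.png",im2)
a=cv2.resize(im[195:295,320:400],(480,600),interpolation=2);b=cv2.resize(im2[220:310,280:360],(320,360),interpolation=2)
o=np.zeros((600,800,3),np.uint8);o[:,:480]=a;o[:360,480:]=b;o[360:600,480:]=cv2.resize(im2,(320,240),interpolation=3);cv2.imwrite("pics/c7.png",o)
E
```

```text
[439.126  63.332 278.866] [ 0.612 -0.928 -0.265]
```

View pics/c7.png

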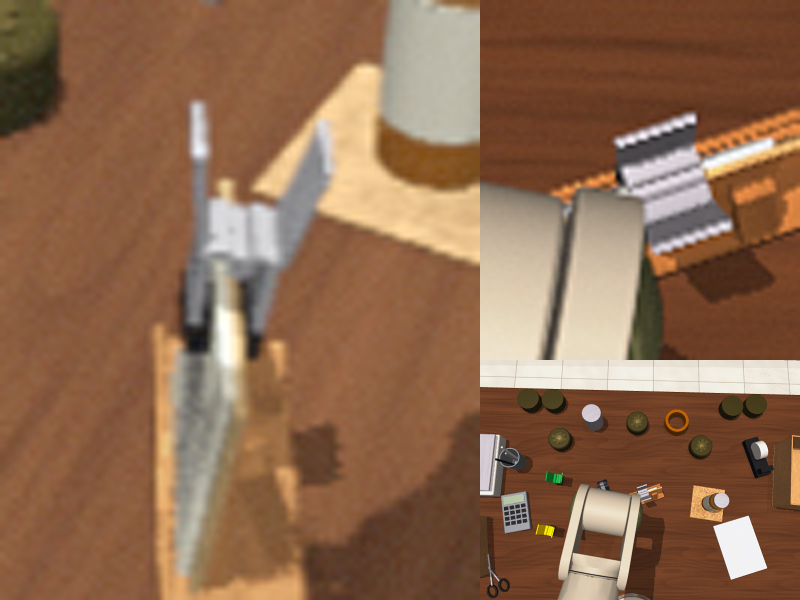

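The side view shows the clip closed over the top edge, jaws on the card and the panel. The card's foot is unmoved at crop (190,585), the jar stands on the mat and the cakes are in place. Handing in.

```bash
python3 -c "
from rig import ctrl
print(ctrl.finish_job())"
```

```text
the job is handed in; nothing more can be done
None
```

The job is handed in at about 20 s: the jar stands upright on the cork mat, and the steel clip pinches the card and panel at about the middle of the top edge, with the card still on its ledge and the cakes untouched.

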